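# Open the pill canister, then raise the bedside lamp to its second stop and hold it

### The arm

A 6-joint arm with a two-finger parallel gripper is mounted at the origin on the work surface. World frame = base frame: x ahead of the robot, y to its left, z up, the work surface at z = 0. Lengths are in m, angles in rad, forces in N, time in s.
With the tool pointing down it reaches from about 0.375 to 0.925 m from the base axis. Payload 5.7 kg.
Tool frame: the origin (TCP) lies at the very end of the fingers, on their centre line; the grasp point (between the pads) lies 19 mm behind it; z points along the fingers, y is the line along which they close (so a half turn about z gives the same grasp; the last joint's range is limited). The gripper opens to 88 mm and grips with 3 to 60 N. Pads are 20 mm wide; open, the fingers measure 115 mm over their backs; the gripper's body (75 mm by 178 mm) begins 61 mm behind the grasp point.
Start: joints at [-1.4, 0.359, 1.51, -0, 1.272, -0.115], TCP at [0.169, -0.576, 0.223] pointing down, gripper open.
Joint ranges: [-2.97, 2.97], [-1.01, 2.36], [0.21, 2.38], [-0.96, 4.11], [0.2, 2.71], [-2.98, 2.98]. Speed limits (rad/s): [2.39, 2.39, 3.14, 3.14, 3.14, 3.14].

### API

Orientations are given as [roll, pitch, yaw] about the fixed x, y, z axes, in that order (R = Rz(yaw) Ry(pitch) Rx(roll)).
In Python, from rig import read_state, capture, hand_in gives the robot as it stands.
- The arm moves only by the tool play_rows, never from a script. Its argument "plan" is a list of rows, each an object of numbers: "tx", "ty", "tz": the shift along the tool's x, y, z each as a share of 15 cm, from -1 to 1; "spin": the turn about the tool's z as a share of 45 degrees, from -1 to 1. In form: [{"tx": .., "ty": .., "tz": .., "spin": ..}, ...]. A call has 1 to 10 rows; each row is the pose to reach, as a shift and turn from the pose commanded when the call began, along the tool's axes at that moment; what a row does not reach only later rows make up. A row lasts 1/8 s, in which the tool goes at most 62.5 mm and 10.7 degrees, less where a joint would pass 70% of its speed; a pose out of reach is approached as far as the arm can. A call with a number of a shift or a turn outside -1 to 1 is refused whole. A call with a gripper value outside its range is refused whole. "jaw" is the finger opening in mm, from 0 to 87.8, set as the call begins (left out, the last holds). The fingers move at their own pace and stop on an object; "force" is the grip in N (left out, the last holds). Time passes only in rows, so rows that repeat a pose let the fingers close. It gives the time, the measured TCP pose, the force, the opening and the grip force at its end, in the units of the state.
- read_state(): the state, without advancing time (a new reading comes with each control period).
- capture(name): name is "scene" or "top" or "wrist"; returns a dict with "img" (480x640x3 uint8, red, green, blue), "mtx" (3x3 intrinsics, pixels), "extrinsics" (4x4, takes a point from camera to world coordinates); the wrist camera has in their place "tool_from_camera" (4x4, takes a point from camera to tool coordinates, whose origin is the TCP and whose axes are the flange's). Camera axes: x right, y down, z forward; pixel columns grow to the right and rows downward; lengths in m; the calibration is good to about 2 mm. A picture is of the moment at which its call begins: read the wrist's pose just before it. There is no depth.
- hand_in(): hands the job in; it is judged then, once.
The state is a dict: "t": time; "qpos": joint angles; "joint_velocities": joint speeds; "joint_torque": joint torques, N m; "eef_pos": TCP position; "orientation": TCP orientation; "contact_force": force on the tool from outside, world axes, zero at the start; "ft_torque": the same for the moment, N m; "opening": finger opening in m; "finger_force": force on a finger pad.
Only numpy, scipy, OpenCV 4.12 (cv2) and the standard library are available. Lean on these libraries where they do the work, as an engineer would, in place of code of your own. Each camera call takes 0.05 s, during which the arm holds its last target. There are 200 camera calls.

### The job

I want to see which pills are left: take hold of the wooden tab and tip the canister's lid up with its opposite edge still resting on the rim, then lift it off and lay it gently flat on the nightstand, tab up, clear of everything. Then squeeze the orange button in the lamp's grip, pull the lamp straight up past its first stop to the second (top) stop, and finish while still holding it there with the button squeezed in, so that it can come straight down again when I have looked. Keep the canister standing where it is, don't let the lamp drop, and leave the mug, glasses stand, thermometer case and massager alone.

Things in the scene. Friction and masses are not known exactly. Their poses are not given: they have to be found in the camera images.
- canister: Round aluminium pill canister, open at the top under its lid, 84 mm outside diameter, 86 mm high, wall 3 mm, about 0.25 kg, loose, standing on the nightstand. Origin: centre of its underside, z up.
- canister_rim (a point): Centre of the canister's mouth, at the height of the rim's top edge (86 mm above its underside).
- lid: Loose aluminium lid, about 60 g (varies): disc 88 mm across, 3 mm thick; below it a plug 72 mm across, 7 mm deep (3 mm play all round in the mouth). Origin: centre of the plug's underside, 10 mm below the disc's top; on the surface when the lid lies flat. z up, +x points to the tab. Starts seated on the canister (origin 79 mm up), tab on the robot's side, up to 40 degrees off that.
- lid_tab (a point): Middle of the lid's upright dark wooden lifting tab: 10 mm thick (along the lid's x, the radial way), 24 mm wide (along y), standing from the disc's top to 22 mm above it; this point is 36 mm from the lid's axis, 11 mm above the disc's top and 21 mm above the lid's origin.
- lid_heel (a point): Point on the underside of the lid's disc opposite the tab, 42 mm from the axis, 7 mm above the lid's origin: where that edge bears on the rim and about which the lid is tipped.
- lamp: Cordless reading lamp. Fixed white base, 140 mm across, 17 mm high; upright outer tube 22 mm thick, 156 mm high. Origin: centre of the base's underside, z up. A telescoping stem in the tube carries a white LED bar, 28 mm wide, reaching 155 mm from the axis along the lamp's +x (its top 174 mm up with the stem down) and above it, on the axis, the grip with a button on its +y side.
- lamp_grip (a point): Centre of the white grip block at button height, on the lamp's axis, 204 mm up with the stem down; rises with the stem; axes as the lamp's. Block 28 mm along x, 30 mm along y, 46 mm tall: top 20 mm above this point, foot 26 mm below, bar's top 30 mm below. Pinched along y, one finger on the button, the other on the opposite face, it is squeezed and can be pulled up.
- button_face (a point): Centre of the orange button's outer face on the grip's +y side: 14 mm wide, 16 mm tall, standing 6 mm proud of the grip's face (36 mm across grip and button), flush with it when fully pressed.
- lamp_button (a joint): Button travel in m: 0 out, 0.006 fully pressed (flush). A spring pushes it out: 1.5 N at first, 5 N fully pressed. Its pin stands in a hole of the outer tube and locks the stem; the pin is clear of the hole from 0.004 on. Let go between stops, it snaps into the next hole that comes along.
- lamp_stem (a joint): How far the stem is pulled up, in m: 0 down (locked there at the start), first stop at 0.050, second and last at 0.100, just below a hard end at 0.101. With the button pressed it slides with about 1.2 N of friction and sinks under its own weight (about 3 N, varies) if not held.
- mug: Blue ceramic mug, 80 mm across plus its handle, 92 mm high. Bystander. Origin: centre of its underside.
- glasses_stand: Grey plastic spring-clip stand with folded spectacles in it, 75 x 115 mm, 116 mm high. Bystander. Origin: centre of its underside.
- thermo_case: White plastic thermometer case, lying flat, 150 x 28 x 18 mm, long along its x. Bystander. Origin: centre of its underside.
- massager: Wooden back massager: handle along its x with three rollers on a cross axle, 200 x 94 x 38 mm. Bystander. Origin: on the surface, near the middle of its handle.

How it is judged:
On the way, in this order (a step that is already met when the one before it is completed fails the run):
1. the lid is tipped up (10 degrees or more) while the edge opposite the tab still rests on the rim (angle between lid's own z axis and vertical above 0.17 rad and distance between lid_heel and canister_rim below 0.054 m and z of lid_heel in the frame of canister below 0.098 m and z of lid_tab in the frame of canister above 0.108 m), for 0.05 s.
2. the lid lies flat on the nightstand, tab up, clear of the canister, let go (height (world z) of lid below 0.004 m and angle between lid's own z axis and vertical below 0.1 rad and horizontal distance between lid and canister above 0.085 m and contact force between the fingers and lid below 0.05 N and linear speed of lid below 0.05 m/s), for 0.2 s.
3. the lamp's button is squeezed in by the fingers while the stem is still down (value of joint lamp_button above 0.0045 m and value of joint lamp_stem below 0.02 m and contact force between the fingers and lamp above 2 N), for 0.05 s.
4. the lamp is pulled up to the second stop (value of joint lamp_stem above 0.094 m and contact force between the fingers and lamp above 2 N), for 0.2 s.
At the end, for the whole second after the job is handed in: The gripper (over 2 N) holds the lamp at rest within 6 mm of its second stop, button squeezed in past 4.5 mm; the lid lies let go, flat (0.1 rad) and tab up on the nightstand (4 mm), touching nothing else, over 85 mm from the canister's centre; the canister stands within 40 mm of its start (all of step 2 and all of step 4 and value of joint lamp_button above 0.0045 m and velocity of joint lamp_stem between -0.02 and 0.02 m/s and contact force between lid and mug below 0.02 N and contact force between lid and glasses_stand below 0.02 N and contact force between lid and thermo_case below 0.02 N and contact force between lid and massager below 0.02 N and contact force between lid and lamp below 0.02 N and contact force between lid and canister below 0.02 N and angle between canister's own z axis and vertical below 0.1 rad and distance of canister from where it was at the start of the episode below 0.04 m); the arm keeps its last pose, push and grip.
It fails at once if a bystander is shifted by more than 30 mm (distance of any of mug, glasses_stand, thermo_case, massager from where it was at the start of the episode above 0.03 m).
It fails at once if the canister is tipped over or pushed away (angle between canister's own z axis and vertical above 0.35 rad or distance of canister from where it was at the start of the episode above 0.06 m).
It fails at once if the lid is dropped (falls free at over 0.5 m/s) (linear speed of lid above 0.5 m/s and contact force between the fingers and lid below 0.02 N).
It fails at once if the lamp is let drop (sinks at over 0.2 m/s) (velocity of joint lamp_stem below -0.2 m/s).
It also fails if it takes over 64 s, if anything falls off the work surface, if the arm or the gripper's body presses on something with over 40 N, if the wrist force passes 120 N, or if a joint passes its speed limit or range.

## Working session

There is one attempt and no reset: what is moved stays moved. The work goes in short steps, Python scripts to look and compute and a tool call to move; the robot and the scene stay as the last step left them, time stands still between calls to the robot, and variables do not carry over. Pictures are saved under pics/ and viewed, at most 10 in all, crops included, and the job is handed in when it is done.

Besides the shell and the picture viewer there is one more tool, called after "Call:" by a JSON object that holds its "api" and its "payload". play_rows: Moves the arm, as the interface text tells. Shift numbers are shares of 15 cm and turn numbers shares of 45 degrees, none past 1 either way. Its arguments: {"type":"object","properties":{"plan":{"type":"array"},"jaw":{"type":"number"},"force":{"type":"number"}},"required":["plan"]}

```bash
mkdir -p pics; cat > h.py <<'E'
import numpy as np, cv2, json
from rig import read_state, capture, hand_in
def save(n,f):
    c=capture(n); cv2.imwrite('pics/'+f+'.png',c['img'][:,:,::-1]); np.savez('pics/'+f+'.npz',**c); return c
def ray(c,u,v):
    E=c['extrinsics']; d=np.linalg.inv(c['mtx'])@[u,v,1]; return E[:3,3],E[:3,:3]@d
def onz(c,u,v,z):
    o,d=ray(c,u,v); return o+d*(z-o[2])/d[2]
def tri(c1,p1,c2,p2):
    o1,d1=ray(c1,*p1);o2,d2=ray(c2,*p2)
    s=np.linalg.lstsq(np.c_[d1,-d2],o2-o1,rcond=None)[0]
    a=o1+s[0]*d1;b=o2+s[1]*d2; return (a+b)/2,np.linalg.norm(a-b)
def proj(c,P):
    E=np.linalg.inv(c['extrinsics']); q=c['mtx']@(E[:3,:3]@np.asarray(P)+E[:3,3]); return q[:2]/q[2]
E
python3 - <<'E'
from h import *
np.set_printoptions(precision=3,suppress=True)
for n in('scene','top'):
    c=save(n,n+'0'); print(n,c['mtx'],c['extrinsics'])
print(read_state())
E
```

```text
scene [[454.557   0.    319.218]
 [  0.    454.557 241.57 ]
 [  0.      0.      1.   ]] [[ 0.183  0.549 -0.816  1.539]
 [ 0.983 -0.111  0.145 -0.173]
 [-0.011 -0.829 -0.56   0.801]
 [ 0.     0.     0.     1.   ]]
top [[458.74    0.    313.118]
 [  0.    458.74  239.107]
 [  0.      0.      1.   ]] [[ 0.015 -0.998  0.069  0.508]
 [-1.    -0.013  0.023 -0.019]
 [-0.022 -0.069 -0.997  1.308]
 [ 0.     0.     0.     1.   ]]
{'t': 0.1, 'qpos': array([-1.4  ,  0.359,  1.511, -0.   ,  1.273, -0.115]), 'joint_velocities': array([-0.002, -0.001, -0.002, -0.002, -0.001, -0.   ]), 'joint_torque': array([ -0.001, -51.636, -27.141,   0.068,   0.028,  -0.   ]), 'eef_pos': array([ 0.169, -0.575,  0.222]), 'orientation': array([-3.14 , -0.   ,  0.286]), 'contact_force': array([-0.891,  0.228,  0.6  ]), 'ft_torque': array([ 0.009, -0.002, -0.002]), 'finger_force': 0.0, 'opening': 0.08766546608976403}
```

View pics/scene0.png

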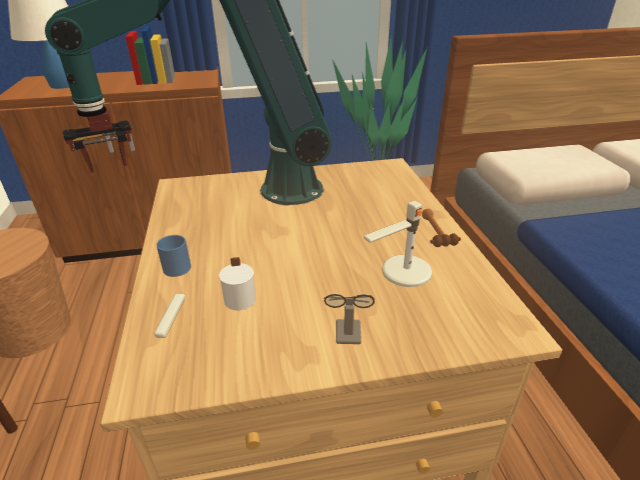

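View pics/top0.png

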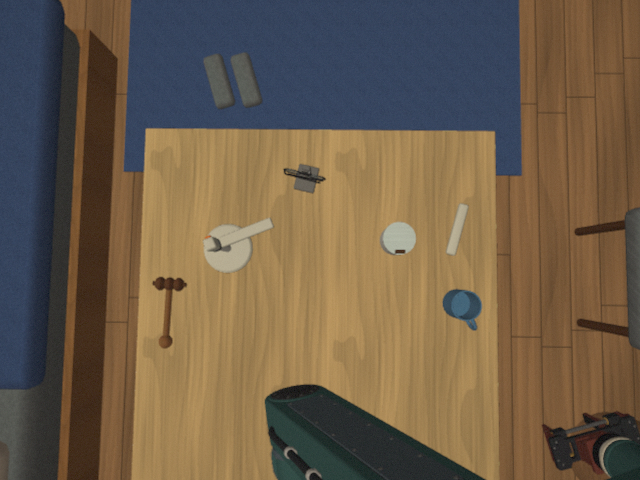

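The scene view shows the canister at about (238,287) with its tab at (236,262). The lamp base is at (408,270), with the grip and orange button near (415,212). In the top view, the lid is at (399,238), the tab at (400,252), the lamp base at (228,248), the grip at (212,244) and the bar end at (272,224). Next I'll measure these with masks.

```bash
cat > m.py <<'E'
from h import *
np.set_printoptions(precision=4,suppress=True)
T=dict(np.load('pics/top0.npz'));S=dict(np.load('pics/scene0.npz'))
def mask(c,lo,hi,box):
    h=cv2.cvtColor(c['img'],cv2.COLOR_RGB2HSV);m=cv2.inRange(h,np.array(lo),np.array(hi))
    k=np.zeros_like(m);x0,y0,x1,y1=box;k[y0:y1,x0:x1]=m[y0:y1,x0:x1];return k
def big(m):
    cs=cv2.findContours(m,cv2.RETR_EXTERNAL,cv2.CHAIN_APPROX_NONE)[0];return max(cs,key=cv2.contourArea)
E
python3 - <<'E'
from m import *
l=big(mask(T,(0,0,120),(179,70,255),(370,210,430,270)));print('lid',cv2.fitEllipse(cv2.convexHull(l)))
hc,r=cv2.minEnclosingCircle(l);print(hc,r,onz(T,*hc,0.089), onz(T,hc[0]+r,hc[1],.089)-onz(T,hc[0]-r,hc[1],.089))
t=mask(T,(0,0,0),(179,255,110),(380,235,420,265));ys,xs=np.nonzero(t);print('tab',len(xs),xs.mean(),ys.mean(),cv2.minAreaRect(np.c_[xs,ys].astype(np.float32)),onz(T,xs.mean(),ys.mean(),.108))
b=big(mask(T,(0,0,140),(179,70,255),(195,215,280,280)));print('base circ',cv2.boundingRect(b))
ob=mask(T,(0,150,150),(12,255,255),(190,210,280,280));ys,xs=np.nonzero(ob);print('btn top',len(xs),xs.mean() if len(xs) else 0, ys.mean() if len(xs) else 0)
ob=mask(S,(0,150,150),(12,255,255),(390,190,440,240));ys,xs=np.nonzero(ob);print('btn scene',len(xs),xs.mean() if len(xs) else 0, ys.mean() if len(xs) else 0, xs.min(),xs.max(),ys.min(),ys.max())
t=mask(S,(0,0,0),(25,255,110),(222,250,250,275));ys,xs=np.nonzero(t);print('tab scene',len(xs),xs.mean(),ys.mean(),xs.min(),xs.max(),ys.min(),ys.max())
a=cv2.resize(T['img'][205:280,190:285],None,fx=5,fy=5,interpolation=2)[:375,:475]
b=cv2.resize(S['img'][190:290,380:440],None,fx=5,fy=5,interpolation=2)[:500,:300]
o=np.zeros((600,800,3),np.uint8);o[:375,:475]=a;o[:500,480:780]=b
o[380:600,:250]=cv2.resize(T['img'][210:265,370:432],(250,220),interpolation=2);o[380:600,260:475]=cv2.resize(S['img'][250:310,210:265],(215,220),interpolation=2)
cv2.imwrite('pics/crop1.png',o[:,:,::-1])
E
```

```text
lid ((397.867431640625, 238.1402587890625), (32.544925689697266, 36.01934814453125), 80.90766143798828)
(397.4210510253906, 238.19297790527344) 18.072189331054688 [ 0.5974 -0.2155  0.089 ] [ 0.0013 -0.0956  0.    ]
tab 35 397.8 251.2 ((395.56463623046875, 251.34115600585938), (2.6076810359954834, 17.026622772216797), 85.60128784179688) [ 0.562  -0.2135  0.108 ]
base circ (203, 218, 70, 55)
btn top 4 207.5 236.5
btn scene 28 419.7857142857143 212.28571428571428 417 430 209 216
tab scene 54 234.6851851851852 261.85185185185185 231 239 259 265
```

View pics/crop1.png

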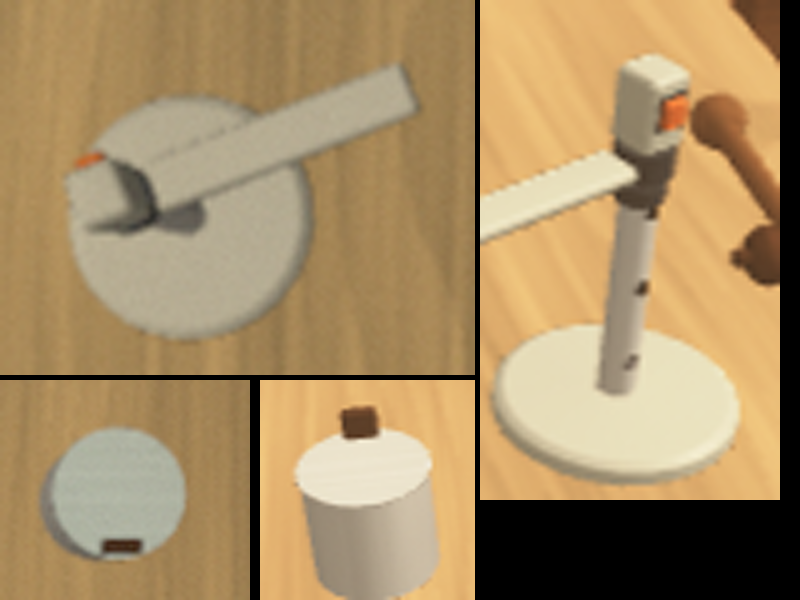

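The crop shows the top-view lid at about (399.3,238.1), the tab at (400.3,251.2), the lamp base at (228,248.4) and the bar end middle at (271.6,222.4). The button is visible in both views.

```bash
python3 - <<'E'
from m import *
L=onz(T,399.3,238.1,.0885);tb=onz(T,400.3,251.2,.107);print('lid',L,'tab',tb,'d',tb-L,np.linalg.norm((tb-L)[:2]))
B=onz(T,228,248.4,.012);e=onz(T,271.6,222.4,.172);print('base',B,'end',e,np.linalg.norm((e-B)[:2]),np.degrees(np.arctan2(e[1]-B[1],e[0]-B[0])))
print('btn',tri(T,(208,236.8),S,(418.8,212.4)))
print('tabtri',tri(T,(400.3,251.2),S,(235,261.8)))
# base in scene
print('base S',onz(S,380+(495+740)/2/5-96,190+402/5,.012))
print('can S rim',onz(S,210+363/3.91-260/3.91,250+(468-380)/3.667,.0885))
print('mug',onz(T,462,304,.092),'case',onz(T,462,205,.015),onz(T,450,254,.015),'glasses',onz(T,304,176,.116),'mass',onz(T,170,284,.03),onz(T,165,340,.03))
E
```

```text
lid [ 0.5977 -0.2206  0.0885] tab [ 0.5621 -0.2202  0.107 ] d [-0.0356  0.0004  0.0185] 0.035609500688005294
base [0.5676 0.2514 0.012 ] end [0.6266 0.1106 0.172 ] 0.15269629650101227 -67.25499327198982
btn (array([0.5859, 0.2598, 0.2038]), np.float64(0.0020845437490378503))
tabtri (array([ 0.5625, -0.2222,  0.098 ]), np.float64(0.001067284469507306))
base S [0.5806 0.2497 0.012 ]
can S rim [ 0.6025 -0.2217  0.0885]
mug [ 0.4269 -0.3836  0.092 ] case [ 0.6991 -0.4087  0.015 ] [ 0.5604 -0.3743  0.015 ] glasses [0.7562 0.0341 0.116 ] mass [0.465  0.4076 0.03  ] [0.3103 0.4159 0.03  ]
```

Call:
{"api": "play_rows", "payload": {"plan": [{"tx":1,"ty":-0.48,"spin":0.364},{"tx":1,"ty":-0.48,"spin":0.364},{"tx":1,"ty":-0.48,"spin":0.364},{"tx":1,"ty":-0.48,"spin":0.364},{"tx":1,"ty":-0.48,"spin":0.364}], "jaw": 60, "force": 3}}

```text
$.plan[0]: bad value
```

Call:
{"api": "play_rows", "payload": {"plan": [{"tx":0.9,"ty":-0.81},{"tx":0.9,"ty":-0.81},{"tx":0.9,"ty":-0.81},{"tx":0.9,"ty":-0.81},{"tx":0.9,"ty":-0.81}]}}

```text
$.plan[0]: bad value
```

Call:
{"api": "play_rows", "payload": {"plan": [{"tx":0.88,"ty":-0.81},{"tx":0.88,"ty":-0.81},{"tx":0.88,"ty":-0.81},{"tx":0.88,"ty":-0.81},{"tx":0.88,"ty":-0.81},{"tx":0.88,"ty":-0.81}]}}

```text
$.plan[0]: bad value
```

```bash
python3 - <<'E'
from h import *
s=read_state();print(s['t'],s['eef_pos'],s['orientation'],s['opening'])
c=save('wrist','w1');print(c['mtx'],c['tool_from_camera'])
E
```

```text
0.1 [ 0.16904515 -0.5750661   0.22190787] [-3.13997172e+00 -1.73877120e-04  2.85817230e-01] 0.08766546608976403
[[363.83383774   0.         316.52337416]
 [  0.         363.83383774 237.64271749]
 [  0.           0.           1.        ]] [[ 2.33424531e-04 -9.63750130e-01 -2.66806356e-01  7.27061235e-02]
 [ 9.99999618e-01  4.49675313e-04 -7.49420677e-04  1.02565947e-03]
 [ 8.42230507e-04 -2.66806079e-01  9.63749867e-01 -1.63381447e-01]
 [ 0.00000000e+00  0.00000000e+00  0.00000000e+00  1.00000000e+00]]
```

View pics/w1.png

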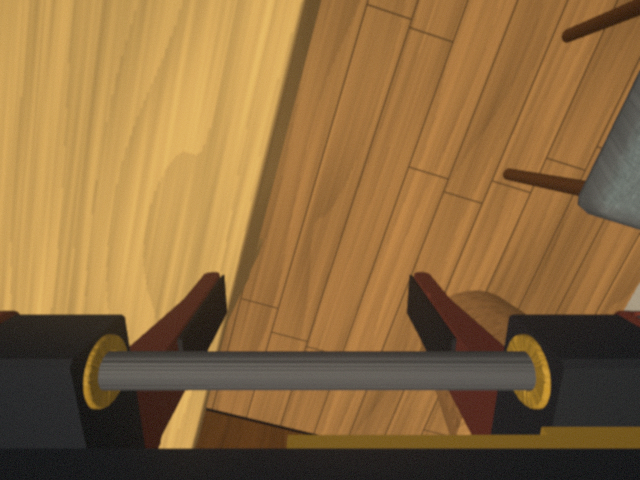

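All the moves were refused, so the arm is still at its start pose. The wrist view shows only the fingers and the floor. Each row needs all four keys.

Call:
{"api": "play_rows", "payload": {"plan": [{"tx":1,"ty":-0.48,"tz":0,"spin":0.364},{"tx":1,"ty":-0.48,"tz":0,"spin":0.364},{"tx":1,"ty":-0.48,"tz":0,"spin":0.364},{"tx":1,"ty":-0.48,"tz":0,"spin":0.364},{"tx":1,"ty":-0.48,"tz":0,"spin":0.364}], "jaw": 60, "force": 3}}

```text
t: 0.78
eef_pos: [0.2925, -0.4647, 0.2226]
orientation: [3.141, 0.001, 0.001]
contact_force: [-0.5, -0.2, 0.8]
opening: 0.0602
finger_force: 0.0
```

Call:
{"api": "play_rows", "payload": {"plan": [{"tx":0.9,"ty":-0.81,"tz":0,"spin":0},{"tx":0.9,"ty":-0.81,"tz":0,"spin":0},{"tx":0.9,"ty":-0.81,"tz":0,"spin":0},{"tx":0.9,"ty":-0.81,"tz":0,"spin":0},{"tx":0.9,"ty":-0.81,"tz":0,"spin":0}]}}

```text
t: 1.4
eef_pos: [0.4271, -0.344, 0.2225]
orientation: [3.141, 0.001, -0.001]
contact_force: [-1.2, 0.5, 0.6]
opening: 0.0603
finger_force: 0.0
```

Call:
{"api": "play_rows", "payload": {"plan": [{"tx":0.4,"ty":-0.81,"tz":0,"spin":0},{"tx":0.4,"ty":-0.81,"tz":0,"spin":0},{"tx":0.4,"ty":-0.81,"tz":0,"spin":0},{"tx":0.4,"ty":-0.81,"tz":0,"spin":0},{"tx":0.4,"ty":-0.81,"tz":0,"spin":0}]}}

```text
t: 2.02
eef_pos: [0.487, -0.2233, 0.2226]
orientation: [3.141, 0.0, -0.002]
contact_force: [0.1, -0.9, -0.6]
opening: 0.0601
finger_force: 0.0
```

```bash
cat >> h.py <<'E'
from scipy.spatial.transform import Rotation as Ro
def wrist(f):
    s=read_state();c=save('wrist',f)
    X=np.eye(4);X[:3,:3]=Ro.from_euler('xyz',s['orientation']).as_matrix();X[:3,3]=s['eef_pos']
    c['extrinsics']=X@c['tool_from_camera'];np.savez('pics/'+f+'.npz',**c);return c,s
E
python3 - <<'E'
from h import *
c,s=wrist('w2');print(s['t'],s['eef_pos'],s['orientation'])
print(proj(c,[.562,-.2205,.107]),proj(c,[.5977,-.2206,.089]))
E
```

```text
2.025 [ 0.48704458 -0.22328905  0.2226387 ] [ 3.14095800e+00  3.25018272e-04 -2.18916145e-03]
[311.31166157 134.03618129] [311.50335995  85.29599869]
```

View pics/w2.png

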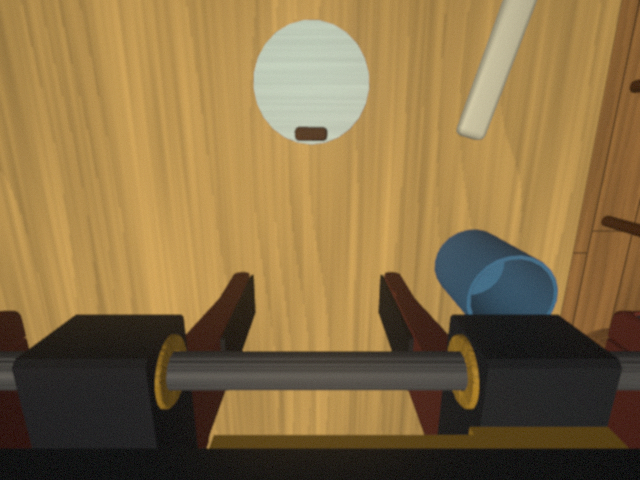

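The wrist view shows the lid centre at (311.5,81.5) and the tab at (311,134), within a few pixels of the predicted positions. The tab is aligned with the tool and the fingers straddle it, so I'll descend.

Call:
{"api": "play_rows", "payload": {"plan": [{"tx":0.5,"ty":-0.019,"tz":0.2,"spin":0},{"tx":0.5,"ty":-0.019,"tz":0.4,"spin":0},{"tx":0.5,"ty":-0.019,"tz":0.6,"spin":0},{"tx":0.5,"ty":-0.019,"tz":0.7,"spin":0},{"tx":0.5,"ty":-0.019,"tz":0.78,"spin":0},{"tx":0.5,"ty":-0.019,"tz":0.82,"spin":0},{"tx":0.5,"ty":-0.019,"tz":0.82,"spin":0}]}}

```text
t: 2.95
eef_pos: [0.5628, -0.2187, 0.1]
orientation: [3.141, -0.0, -0.0]
contact_force: [-0.9, -0.3, -0.3]
opening: 0.0601
finger_force: 0.0
```

Call:
{"api": "play_rows", "payload": {"plan": [{"tx":0,"ty":0,"tz":0,"spin":0},{"tx":0,"ty":0,"tz":0,"spin":0},{"tx":0,"ty":0,"tz":0,"spin":0},{"tx":0,"ty":0,"tz":0,"spin":0},{"tx":0,"ty":0,"tz":0,"spin":0},{"tx":0,"ty":0,"tz":0,"spin":0}], "jaw": 15, "force": 3}}

```text
t: 3.7
eef_pos: [0.5629, -0.2185, 0.0998]
orientation: [-3.142, -0.0, -0.0]
contact_force: [0.3, 0.3, 3.0]
opening: 0.0241
finger_force: 3.0
```

Call:
{"api": "play_rows", "payload": {"plan": [{"tx":0.005,"ty":0,"tz":-0.02,"spin":0},{"tx":0.01,"ty":0,"tz":-0.035,"spin":0},{"tx":0.015,"ty":0,"tz":-0.05,"spin":0},{"tx":0.02,"ty":0,"tz":-0.065,"spin":0},{"tx":0.025,"ty":0,"tz":-0.08,"spin":0},{"tx":0.03,"ty":0,"tz":-0.093,"spin":0},{"tx":0.03,"ty":0,"tz":-0.093,"spin":0}]}}

```text
t: 4.58
eef_pos: [0.5675, -0.2185, 0.1138]
orientation: [3.141, -0.0, -0.0]
contact_force: [-0.3, -0.0, -0.5]
opening: 0.0238
finger_force: 3.0
```

```bash
python3 - <<'E'
from h import *
c,s=wrist('w3');a=save('scene','s3')
I=c['img'][0:300,150:470];J=cv2.resize(a['img'][225:315,195:291],None,fx=4.4,fy=4.4,interpolation=2)
o=np.zeros((400,760,3),np.uint8);o[:300,:320]=I;o[:J.shape[0],325:325+J.shape[1]]=J[:400];cv2.imwrite('pics/c3.png',o[:,:,::-1])
E
```

```text
(no output)
```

View pics/c3.png

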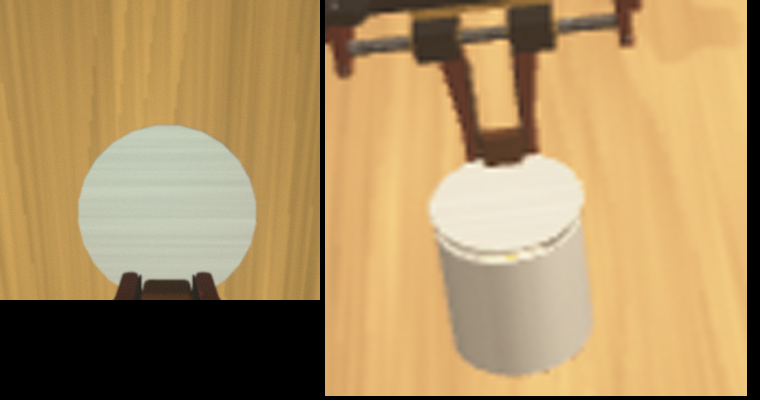

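The crops show the lid partly tipped. The front gap at the heel is about 6 mm or less, while the tab has risen about 14 mm. I'll triangulate the heel edge.

```bash
python3 - <<'E'
from h import *
np.set_printoptions(precision=4,suppress=True)
c=dict(np.load('pics/w3.npz'));a=dict(np.load('pics/s3.npz'))
print(tri(c,(318,125),a,(238.2,281.1)))
o,d=ray(a,238.2,281.1);print('seated would be at x.642:',proj(a,[.642,-.2195,.089]),proj(a,[.642,-.2195,.095]),proj(a,[.642,-.2195,.1]))
o,d=ray(c,317,212);print('centre',o+d*.088*363.8/178)
E
```

```text
(array([ 0.6458, -0.2188,  0.099 ]), np.float64(0.002638003548820424))
seated would be at x.642: [237.7618 283.4235] [237.4915 281.5312] [237.2649 279.9457]
centre [ 0.6047 -0.2197  0.1005]
```

The lid is tipped only about 5°, because the full pad contact resists pivoting. I'll seat it again and regrip with a smaller contact patch: the tab's outer edge, higher up.

Call:
{"api": "play_rows", "payload": {"plan": [{"tx":-0.01,"ty":0,"tz":0.03,"spin":0},{"tx":-0.02,"ty":0,"tz":0.06,"spin":0},{"tx":-0.03,"ty":0,"tz":0.08,"spin":0},{"tx":-0.03,"ty":0,"tz":0.093,"spin":0},{"tx":-0.03,"ty":0,"tz":0.093,"spin":0}]}}

```text
t: 5.3
eef_pos: [0.5627, -0.2184, 0.0995]
orientation: [-3.141, 0.0, -0.0]
contact_force: [0.0, 0.5, -0.2]
opening: 0.024
finger_force: 3.0
```

Call:
{"api": "play_rows", "payload": {"plan": [{"tx":0,"ty":0,"tz":0,"spin":0},{"tx":0,"ty":0,"tz":0,"spin":0},{"tx":0,"ty":0,"tz":0,"spin":0},{"tx":0,"ty":0,"tz":-0.033,"spin":0},{"tx":-0.04,"ty":0,"tz":-0.033,"spin":0},{"tx":-0.073,"ty":0,"tz":-0.033,"spin":0},{"tx":-0.073,"ty":0,"tz":-0.033,"spin":0}], "jaw": 45}}

```text
t: 6.18
eef_pos: [0.551, -0.2183, 0.1045]
orientation: [-3.141, 0.001, -0.0]
contact_force: [0.4, -0.9, -0.3]
opening: 0.0452
finger_force: 0.0
```

```bash
python3 - <<'E'
from h import *
c,s=wrist('w4');a=save('top','t4');b=save('scene','s4');print(s['t'],s['eef_pos'])
h=cv2.cvtColor(c['img'],cv2.COLOR_RGB2HSV);m=cv2.inRange(h,(0,0,120),(179,60,255));m[330:]=0
cs=max(cv2.findContours(m,0,1)[0],key=cv2.contourArea);print(cv2.boundingRect(cs))
x,y,w,hh=cv2.boundingRect(cs);u=onz(c,x+w/2,y,.089);print('far edge',u,'left/right',onz(c,x,y+w/2,.089),onz(c,x+w,y+w/2,.089))
l=cv2.inRange(cv2.cvtColor(a['img'],cv2.COLOR_RGB2HSV),(0,0,120),(179,70,255));k=np.zeros_like(l);k[210:270,370:430]=l[210:270,370:430]
print(cv2.boundingRect(max(cv2.findContours(k,0,1)[0],key=cv2.contourArea)))
I=c['img'][100:400,150:470];J=cv2.resize(b['img'][225:315,195:291],None,fx=4.4,fy=4.4,interpolation=2)
o=np.zeros((400,760,3),np.uint8);o[:300,:320]=I;o[:J.shape[0],325:325+J.shape[1]]=J[:400];cv2.imwrite('pics/c4.png',o[:,:,::-1])
E
```

```text
6.175 [ 0.55104652 -0.21828886  0.10453167]
(228, 97, 178, 174)
far edge [ 0.6417233  -0.21942939  0.089     ] left/right [ 0.60077599 -0.17573867  0.089     ] [ 0.60078018 -0.2631139   0.089     ]
(380, 222, 26, 21)
```

View pics/c4.png

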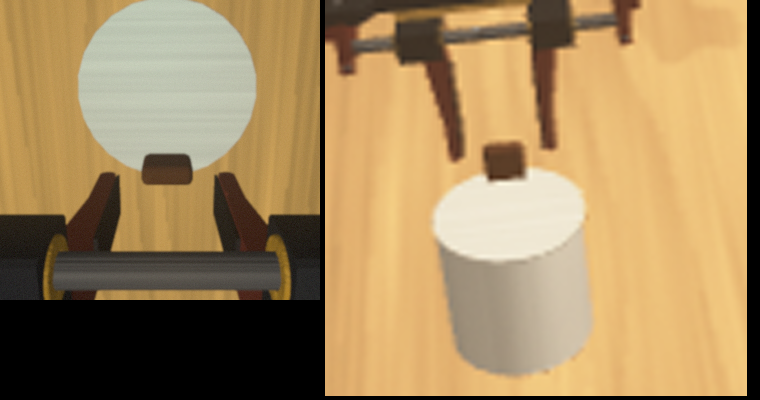

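The lid is seated again with its centre at (0.598,-0.219), and the tab is upright between the fingertips, overlapping about 4 mm. I'll grip and tip it.

Call:
{"api": "play_rows", "payload": {"plan": [{"tx":0,"ty":0,"tz":0,"spin":0},{"tx":0,"ty":0,"tz":0,"spin":0},{"tx":0,"ty":0,"tz":0,"spin":0},{"tx":0,"ty":0,"tz":0,"spin":0},{"tx":0,"ty":0,"tz":0,"spin":0}], "jaw": 15, "force": 3}}

```text
t: 6.95
eef_pos: [0.5518, -0.2184, 0.1046]
orientation: [-3.141, 0.0, -0.0]
contact_force: [-0.1, 0.3, -0.6]
opening: 0.0239
finger_force: 3.0
```

Call:
{"api": "play_rows", "payload": {"plan": [{"tx":0.01,"ty":0,"tz":0,"spin":0},{"tx":0.02,"ty":0,"tz":-0.01,"spin":0},{"tx":0.027,"ty":0,"tz":-0.025,"spin":0},{"tx":0.034,"ty":0,"tz":-0.04,"spin":0},{"tx":0.042,"ty":0,"tz":-0.055,"spin":0},{"tx":0.05,"ty":0,"tz":-0.07,"spin":0},{"tx":0.055,"ty":0,"tz":-0.085,"spin":0},{"tx":0.06,"ty":0,"tz":-0.1,"spin":0},{"tx":0.06,"ty":0,"tz":-0.1,"spin":0}]}}

```text
t: 8.07
eef_pos: [0.5611, -0.2185, 0.1199]
orientation: [3.142, -0.0, -0.0]
contact_force: [-1.2, 0.2, 0.5]
opening: 0.0242
finger_force: 3.0
```

```bash
cat > tilt.py <<'E'
from h import *
import sys
np.set_printoptions(precision=4,suppress=True)
n=sys.argv[1]
c,s=wrist('w'+n);b=save('scene','s'+n);print(s['t'],s['eef_pos'],s['opening'],s['finger_force'])
h=cv2.cvtColor(c['img'],cv2.COLOR_RGB2HSV);m=cv2.inRange(h,(0,0,120),(179,60,255));m[330:]=0
cs=max(cv2.findContours(m,0,1)[0],key=cv2.contourArea)
x,y,w,hh=cv2.boundingRect(cs)
t=cs[:,0,:];top=t[t[:,1]==y][:,0].mean();lr=t[t[:,0]==x][:,1].mean();rr=t[t[:,0]>=x+w-2][:,1].mean()
print((x,y,w,hh),top,lr,rr)
# disc centre from the widest chord, edge toward heel by slope: depth from 88 mm width
o,d=ray(c,x+w/2,(lr+rr)/2);C=o+d*.088*c['mtx'][0,0]/w;print('centre',C)
# tilt so that far edge projects at y
o,d=ray(c,top,y)
for a in range(-5,60,1):
    P=C+.044*np.array([np.cos(np.radians(a)),0,-np.sin(np.radians(a))])
    if proj(c,P)[1]>y: break
print('tilt~',a,P)
E
python3 tilt.py 5; python3 - <<'E'
import cv2
b=cv2.imread('pics/s5.png');cv2.imwrite('pics/c5.png',cv2.resize(b[225:315,195:291],None,fx=4.4,fy=4.4,interpolation=2))
E
```

```text
8.075 [ 0.5611 -0.2185  0.1199] 0.024162925552414945 3.0000684410333633
(232, 115, 170, 161) 317.0 205.0 198.0
centre [ 0.6018 -0.2197  0.0968]
tilt~ 13 [ 0.6447 -0.2197  0.0869]
```

View pics/c5.png

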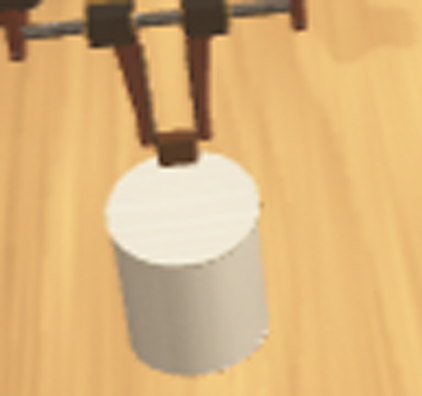

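The picture shows the lid tipped, with its near edge on the rim (no gap). The tilt is about 11–13°. I'll go a bit further for margin.

Call:
{"api": "play_rows", "payload": {"plan": [{"tx":0.005,"ty":0,"tz":-0.015,"spin":0},{"tx":0.011,"ty":0,"tz":-0.03,"spin":0},{"tx":0.017,"ty":0,"tz":-0.045,"spin":0},{"tx":0.02,"ty":0,"tz":-0.055,"spin":0},{"tx":0.02,"ty":0,"tz":-0.055,"spin":0}]}}

```text
t: 8.8
eef_pos: [0.564, -0.2185, 0.128]
orientation: [3.142, -0.0, -0.0]
contact_force: [0.4, 0.2, -0.8]
opening: 0.024
finger_force: 3.0
```

```bash
python3 tilt.py 6
```

```text
8.8 [ 0.564  -0.2185  0.128 ] 0.024048729926516868 2.99942784011364
(234, 125, 166, 151) 316.5 209.5 205.0
centre [ 0.601  -0.2196  0.1012]
tilt~ 18 [ 0.6429 -0.2196  0.0876]
```

Step 1 should be met, at about 17° with the heel at rim height. Next I'll firm the grip, lift the lid off and carry it to the free area.

Call:
{"api": "play_rows", "payload": {"plan": [{"tx":0,"ty":0,"tz":0,"spin":0},{"tx":0,"ty":0,"tz":-0.05,"spin":0},{"tx":0,"ty":0,"tz":-0.12,"spin":0},{"tx":0,"ty":0,"tz":-0.2,"spin":0},{"tx":0,"ty":0,"tz":-0.3,"spin":0},{"tx":0,"ty":0,"tz":-0.4,"spin":0},{"tx":0,"ty":0,"tz":-0.45,"spin":0},{"tx":0,"ty":0,"tz":-0.45,"spin":0}], "force": 8}}

```text
t: 9.9
eef_pos: [0.5642, -0.2186, 0.1962]
orientation: [3.141, -0.001, -0.0]
contact_force: [1.2, -0.3, -1.4]
opening: 0.0234
finger_force: 8.0
```

```bash
python3 tilt.py 7
```

```text
9.9 [ 0.5642 -0.2186  0.1962] 0.023352449905287467 7.999268621206284
(234, 125, 166, 151) 324.5 210.5 205.5
centre [ 0.6009 -0.2198  0.1695]
tilt~ 16 [ 0.6432 -0.2198  0.1574]
```

Call:
{"api": "play_rows", "payload": {"plan": [{"tx":-0.05,"ty":-0.1,"tz":0,"spin":0},{"tx":-0.13,"ty":-0.25,"tz":0,"spin":0},{"tx":-0.2,"ty":-0.4,"tz":0,"spin":0},{"tx":-0.28,"ty":-0.55,"tz":0,"spin":0},{"tx":-0.33,"ty":-0.67,"tz":0,"spin":0}]}}

```text
t: 10.62
eef_pos: [0.5132, -0.1161, 0.1953]
orientation: [-3.141, 0.0, 0.0]
contact_force: [-0.4, -0.2, -0.6]
opening: 0.0239
finger_force: 8.0
```

Call:
{"api": "play_rows", "payload": {"plan": [{"tx":-0.08,"ty":-0.15,"tz":0.05,"spin":0},{"tx":-0.15,"ty":-0.3,"tz":0.15,"spin":0},{"tx":-0.23,"ty":-0.45,"tz":0.3,"spin":0},{"tx":-0.3,"ty":-0.6,"tz":0.45,"spin":0},{"tx":-0.33,"ty":-0.67,"tz":0.6,"spin":0},{"tx":-0.33,"ty":-0.67,"tz":0.75,"spin":0},{"tx":-0.33,"ty":-0.67,"tz":0.85,"spin":0},{"tx":-0.33,"ty":-0.67,"tz":0.92,"spin":0},{"tx":-0.33,"ty":-0.67,"tz":0.92,"spin":0}]}}

```text
t: 11.75
eef_pos: [0.4644, -0.0171, 0.057]
orientation: [-3.141, 0.001, 0.0]
contact_force: [1.3, -0.7, -0.1]
opening: 0.0235
finger_force: 8.0
```

```bash
python3 tilt.py 8
```

```text
11.75 [ 0.4644 -0.0171  0.057 ] 0.02351169455936335 7.999352663755417
(234, 126, 166, 150) 316.5 210.5 206.0
centre [ 0.5009 -0.0183  0.0303]
tilt~ 18 [ 0.5427 -0.0183  0.0167]
```

Call:
{"api": "play_rows", "payload": {"plan": [{"tx":0,"ty":0,"tz":0.03,"spin":0},{"tx":-0.005,"ty":0,"tz":0.06,"spin":0},{"tx":-0.015,"ty":0,"tz":0.08,"spin":0},{"tx":-0.025,"ty":0,"tz":0.1,"spin":0},{"tx":-0.035,"ty":0,"tz":0.12,"spin":0},{"tx":-0.045,"ty":0,"tz":0.14,"spin":0},{"tx":-0.055,"ty":0,"tz":0.16,"spin":0},{"tx":-0.06,"ty":0,"tz":0.18,"spin":0},{"tx":-0.065,"ty":0,"tz":0.195,"spin":0},{"tx":-0.065,"ty":0,"tz":0.195,"spin":0}], "force": 3}}

```text
t: 13.1
eef_pos: [0.455, -0.0174, 0.028]
orientation: [-3.141, 0.0, -0.0]
contact_force: [-0.2, 0.1, -0.5]
opening: 0.0238
finger_force: 3.0
```

```bash
python3 tilt.py 9
```

```text
13.1 [ 0.455  -0.0174  0.028 ] 0.02379246219561043 3.0000245198607445
(229, 103, 176, 172) 316.5 189.5 190.0
centre [ 0.5025 -0.0186  0.0096]
tilt~ 18 [ 0.5444 -0.0186 -0.004 ]
```

Call:
{"api": "play_rows", "payload": {"plan": [{"tx":-0.003,"ty":0,"tz":0.008,"spin":0},{"tx":-0.003,"ty":0,"tz":0.016,"spin":0},{"tx":-0.003,"ty":0,"tz":0.016,"spin":0}]}}

```text
t: 13.58
eef_pos: [0.4546, -0.0174, 0.0257]
orientation: [-3.142, 0.0, -0.0]
contact_force: [-0.3, -0.7, -0.3]
opening: 0.0237
finger_force: 3.0
```

Call:
{"api": "play_rows", "payload": {"plan": [{"tx":0,"ty":0,"tz":0,"spin":0},{"tx":0,"ty":0,"tz":0,"spin":0},{"tx":0,"ty":0,"tz":0,"spin":0},{"tx":0,"ty":0,"tz":-0.1,"spin":0},{"tx":0,"ty":0,"tz":-0.5,"spin":0},{"tx":0,"ty":0,"tz":-0.9,"spin":0},{"tx":0,"ty":0,"tz":-1,"spin":0}], "jaw": 60}}

```text
t: 14.45
eef_pos: [0.4571, -0.0179, 0.1796]
orientation: [3.14, -0.007, -0.0]
contact_force: [0.5, 1.2, 0.4]
opening: 0.0599
finger_force: 0.0
```

```bash
python3 - <<'E'
from h import *
c,s=wrist('w10');b=save('scene','s10');t=save('top','t10');print(s['t'],s['eef_pos'])
for nm,k,z in(('w',c,.01),):
    m=cv2.inRange(cv2.cvtColor(k['img'],cv2.COLOR_RGB2HSV),(0,0,120),(179,60,255));m[330:]=0
    q=max(cv2.findContours(m,0,1)[0],key=cv2.contourArea);x,y,w,h=cv2.boundingRect(q);print(x,y,w,h,onz(k,x,y+w/2,z),onz(k,x+w,y+w/2,z),onz(k,x+w/2,y,z))
o=np.zeros((560,800,3),np.uint8);o[:480,:]=0
o[:240,:320]=cv2.resize(c['img'],(320,240))
J=cv2.resize(b['img'][180:320,200:400],None,fx=2.3,fy=2.3,interpolation=2);o[:J.shape[0],330:330+J.shape[1]]=J
K=t['img'][130:350,140:500];o[325:545,330:690]=K
cv2.imwrite('pics/c10.png',o[:,:,::-1])
E
```

```text
14.45 [ 0.457063   -0.01785164  0.17957022]
0 3 80 170 [0.60617366 0.24367779 0.01      ] [0.60619426 0.17734885 0.01      ] [0.63545385 0.20473045 0.01      ]
```

View pics/c10.png

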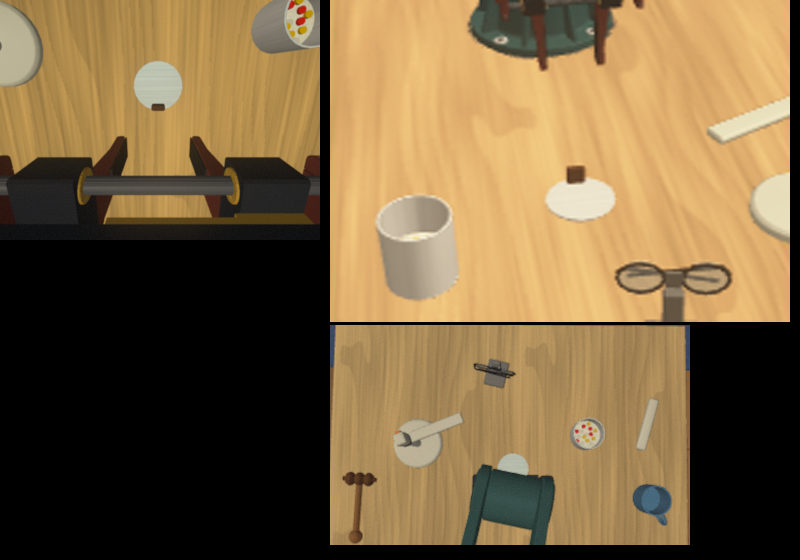

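The picture shows the lid lying flat with its tab up and free, the canister open and upright where it was, and the bystanders untouched. Next is the lamp, with the tool yawed to about 113° to stay within the joint 6 range.

Call:
{"api": "play_rows", "payload": {"plan": [{"tx":0,"ty":-0.1,"tz":-0.3,"spin":-0.2},{"tx":0.1,"ty":-0.3,"tz":-0.6,"spin":-0.4},{"tx":0.25,"ty":-0.6,"tz":-0.8,"spin":-0.6},{"tx":0.37,"ty":-0.9,"tz":-0.8,"spin":-0.835},{"tx":0.37,"ty":-0.9,"tz":-0.8,"spin":-0.835},{"tx":0.37,"ty":-0.9,"tz":-0.8,"spin":-0.835}], "jaw": 60}}

```text
t: 15.35
eef_pos: [0.5089, 0.1171, 0.2938]
orientation: [-3.14, 0.004, 0.655]
contact_force: [0.6, -0.1, -0.3]
opening: 0.06
finger_force: 0.0
```

Call:
{"api": "play_rows", "payload": {"plan": [{"tx":0.3,"ty":-0.05,"tz":0,"spin":-0.2},{"tx":0.5,"ty":-0.1,"tz":0,"spin":-0.4},{"tx":0.73,"ty":-0.1,"tz":0,"spin":-0.6},{"tx":0.73,"ty":-0.1,"tz":0,"spin":-0.835},{"tx":0.73,"ty":-0.1,"tz":0,"spin":-0.835}]}}

```text
t: 15.98
eef_pos: [0.5872, 0.1948, 0.2944]
orientation: [-3.139, 0.001, 1.308]
contact_force: [-0.3, 1.0, -0.6]
opening: 0.06
finger_force: 0.0
```

Call:
{"api": "play_rows", "payload": {"plan": [{"tx":0,"ty":0,"tz":0,"spin":-0.2},{"tx":0,"ty":0,"tz":0,"spin":-0.4},{"tx":0,"ty":0,"tz":0,"spin":-0.6},{"tx":0,"ty":0,"tz":0,"spin":-0.833},{"tx":0,"ty":0,"tz":0,"spin":-0.833},{"tx":0,"ty":0,"tz":0,"spin":-0.833}]}}

```text
t: 16.73
eef_pos: [0.5875, 0.1955, 0.2956]
orientation: [-3.141, -0.0, 1.959]
contact_force: [-0.2, 0.6, 0.1]
opening: 0.0602
finger_force: 0.0
```

```bash
python3 - <<'E'
from h import *
c,s=wrist('w11');print(s['t'],s['eef_pos'],s['orientation'],s['qpos'])
print('pred grip top',proj(c,[.567,.2515,.224]),'btn',proj(c,[.586,.2598,.204]))
cv2.imwrite('pics/c11.png',c['img'][:,:,::-1])
E
```

```text
16.725 [0.58749889 0.19550605 0.29558974] [-3.14113343e+00 -8.07869049e-05  1.95940039e+00] [ 2.09742976e-01  3.33315183e-01  1.36644745e+00 -2.22094653e-06
  1.44229630e+00 -1.78860816e-01]
pred grip top [320.58173323 157.49519181] btn [350.57349555 155.21362037]
```

View pics/c11.png

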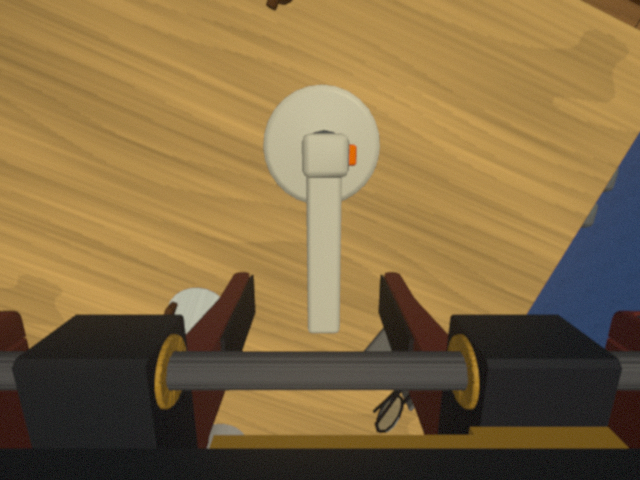

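The wrist view shows the grip top spanning u 304–348 (centre 326), the button at about (352.5,155), the base centre at (321.5,143) and the bar centreline at u≈324, vertical. The yaw is therefore aligned, and I'll compute the remaining offset.

```bash
python3 - <<'E'
from h import *
np.set_printoptions(precision=4,suppress=True)
c=dict(np.load('pics/w11.npz'));e=np.array([.5875,.1955,.2956]);R=Ro.from_euler('xyz',[-3.1411,0,1.9594]).as_matrix()
for n,u,v,z in(('griptop',326,151,.224),('bar far',323.5,331,.174),('bar near',324,180,.174),('base',321.5,143,.012),('btn',353,155,.204),('btn outer',357,155,.204),('grip left',304,152,.222),('grip right',348,152,.222)):
    p=onz(c,u,v,z);print(n,p,'tool',R.T@(p-e))
h=cv2.cvtColor(c['img'],cv2.COLOR_RGB2HSV);m=cv2.inRange(h,(2,180,180),(16,255,255))[100:200,280:400];ys,xs=np.nonzero(m);print('btn px',xs.min()+280,xs.max()+280,ys.min()+100,ys.max()+100)
E
```

```text
griptop [0.5686 0.2565 0.224 ] tool [0.0636 0.0057 0.0716]
bar far [0.6275 0.1131 0.174 ] tool [-0.0914  0.0059  0.1216]
bar near [0.5775 0.2344 0.174 ] tool [0.0398 0.0056 0.1216]
base [0.5679 0.2581 0.012 ] tool [0.0653 0.0057 0.2836]
btn [0.5875 0.2606 0.204 ] tool [0.0602 0.0247 0.0916]
btn outer [0.59   0.2616 0.204 ] tool [0.0602 0.0274 0.0916]
grip left [0.556  0.2506 0.222 ] tool [ 0.0629 -0.0082  0.0736]
grip right [0.5819 0.2612 0.222 ] tool [0.0629 0.0197 0.0736]
btn px 349 355 145 163
```

All the points agree: the lamp axis is at tool (63, 5.7) mm. I'll move over it and descend.

Call:
{"api": "play_rows", "payload": {"plan": [{"tx":0.2,"ty":0.038,"tz":0,"spin":0},{"tx":0.42,"ty":0.038,"tz":0,"spin":0},{"tx":0.42,"ty":0.038,"tz":0.1,"spin":0},{"tx":0.42,"ty":0.038,"tz":0.25,"spin":0},{"tx":0.42,"ty":0.038,"tz":0.4,"spin":0},{"tx":0.42,"ty":0.038,"tz":0.55,"spin":0},{"tx":0.42,"ty":0.038,"tz":0.67,"spin":0},{"tx":0.42,"ty":0.038,"tz":0.73,"spin":0},{"tx":0.42,"ty":0.038,"tz":0.73,"spin":0}]}}

```text
t: 17.9
eef_pos: [0.5686, 0.2562, 0.1856]
orientation: [-3.14, -0.0, 1.965]
contact_force: [0.5, -0.5, 0.2]
opening: 0.0602
finger_force: 0.0
```

Call:
{"api": "play_rows", "payload": {"plan": [{"tx":0,"ty":0,"tz":0,"spin":0},{"tx":0,"ty":0,"tz":0,"spin":0},{"tx":0,"ty":0,"tz":0,"spin":0},{"tx":0,"ty":0,"tz":0,"spin":0},{"tx":0,"ty":0,"tz":0,"spin":0},{"tx":0,"ty":0,"tz":0,"spin":0},{"tx":0,"ty":0,"tz":0,"spin":0}], "jaw": 20, "force": 20}}

```text
t: 18.77
eef_pos: [0.5684, 0.2564, 0.187]
orientation: [-3.141, 0.0, 1.966]
contact_force: [-2.0, -2.3, 5.3]
opening: 0.0301
finger_force: 20.0
```

Call:
{"api": "play_rows", "payload": {"plan": [{"tx":0,"ty":0,"tz":-0.03,"spin":0},{"tx":0,"ty":0,"tz":-0.1,"spin":0},{"tx":0,"ty":0,"tz":-0.18,"spin":0},{"tx":0,"ty":0,"tz":-0.26,"spin":0},{"tx":0,"ty":0,"tz":-0.34,"spin":0},{"tx":0,"ty":0,"tz":-0.42,"spin":0},{"tx":0,"ty":0,"tz":-0.5,"spin":0},{"tx":0,"ty":0,"tz":-0.57,"spin":0},{"tx":0,"ty":0,"tz":-0.63,"spin":0},{"tx":0,"ty":0,"tz":-0.66,"spin":0}]}}

```text
t: 20.02
eef_pos: [0.5683, 0.2564, 0.2858]
orientation: [-3.141, -0.0, 1.966]
contact_force: [-4.3, -2.0, -3.3]
opening: 0.0299
finger_force: 20.0
```

Call:
{"api": "play_rows", "payload": {"plan": [{"tx":0,"ty":0,"tz":0,"spin":0},{"tx":0,"ty":0,"tz":0,"spin":0},{"tx":0,"ty":0,"tz":0,"spin":0},{"tx":0,"ty":0,"tz":0,"spin":0}]}}

```text
t: 20.52
eef_pos: [0.5683, 0.2564, 0.2857]
orientation: [-3.141, -0.0, 1.966]
contact_force: [-5.2, -1.0, -1.1]
opening: 0.0299
finger_force: 20.0
```

```bash
python3 - <<'E'
from h import *
np.set_printoptions(precision=4,suppress=True)
s=read_state();print(s['eef_pos'],s['contact_force'],s['opening'])
b=save('scene','s12');a=dict(np.load('pics/s0.npz')) if 0 else dict(np.load('pics/scene0.npz'))
# grip/bar rise: bar end corner (white) and lid
def btn(k):
    m=cv2.inRange(cv2.cvtColor(k['img'],cv2.COLOR_RGB2HSV),(0,150,150),(12,255,255));m[:,:380]=0;m[:,450:]=0;m[:120]=0;m[250:]=0;ys,xs=np.nonzero(m);return len(xs),xs.mean() if len(xs) else 0,ys.mean() if len(xs) else 0
print(btn(a),btn(b),proj(b,[.59,.2616,.204]),proj(b,[.583,.2616,.304]))
def bar(k):
    m=cv2.inRange(cv2.cvtColor(k['img'],cv2.COLOR_RGB2HSV),(0,0,170),(179,70,255));m[:,:345]=0;m[:,415:]=0;m[:150]=0;m[262:]=0
    q=max(cv2.findContours(m,0,1)[0],key=cv2.contourArea);return cv2.boundingRect(q)
print(bar(a),bar(b),[proj(b,[.6275,.1131,z])for z in(.174,.264,.274)])
E
```

```text
[0.5683 0.2564 0.2857] [-5.1711 -0.9943 -1.1451] 0.029851110937690977
(33, np.float64(424.1515151515151), np.float64(210.24242424242425)) (11, np.float64(440.90909090909093), np.float64(207.27272727272728)) [420.4365 212.9567] [424.0163 176.5258]
(364, 220, 47, 22) (367, 187, 48, 20) [array([368.0541, 236.8316]), array([369.9129, 205.3895]), array([370.1301, 201.715 ])]
```

Call:
{"api": "play_rows", "payload": {"plan": [{"tx":0,"ty":0,"tz":-0.006,"spin":0},{"tx":0,"ty":0,"tz":-0.006,"spin":0},{"tx":0,"ty":0,"tz":-0.006,"spin":0},{"tx":0,"ty":0,"tz":-0.006,"spin":0}]}}

```text
t: 21.08
eef_pos: [0.5683, 0.2564, 0.2864]
orientation: [-3.141, -0.0, 1.966]
contact_force: [-4.3, -2.0, -3.0]
opening: 0.0297
finger_force: 20.0
```

```bash
python3 -c "
from rig import *
s=read_state();print(s['eef_pos'],s['contact_force'],s['opening'],s['finger_force']);print(hand_in())"
```

```text
[0.56832424 0.25635225 0.28635853] [-4.33263471 -2.00922219 -3.02447537] 0.02974624561071168 19.99622292816639
the job is handed in; nothing more can be done
None
```

I handed the job in (no verdict came back): the lid was tipped and laid flat, tab up and clear, the canister stands open where it was, and the lamp is held about 99 mm up at its second stop with the button squeezed in.

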